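# Shut a loaded curing box and start it

### The arm

A 7-joint arm with a two-finger parallel gripper is mounted at the origin on a cart in front of the work surface, level with it; the furniture and walls round the work are solid. World frame = base frame: x ahead of the robot, y to its left, z up, the work surface at z = 0. Lengths are in m, angles in rad, forces in N, time in s.
With the tool pointing down it reaches from about 0.35 to 0.775 m from the base axis. Payload 3.1 kg.
Tool frame: the origin (TCP) lies midway between the tips of the shut fingers; the grasp point (between the pads) lies 19 mm behind it; z points along the fingers, y is the line along which they close (so a half turn about z gives the same grasp; the last joint's range is limited). The gripper opens to 85 mm and grips with 20 to 120 N. Pads are 22 mm wide; open, the fingers measure 114 mm over their backs; the gripper's body (76 mm by 85 mm) begins 54 mm behind the grasp point. The pads swing forward as they close: fully open they stand 13 mm farther back than shut.
Start: joints at [1.261, 0.311, 0.014, 1.512, -0.004, 1.319, -0.027], TCP at [0.146, -0.53, 0.231] pointing down, gripper open.
Joint ranges: [-2.7, 2.7], [-0.3, 1.91], [-1.27, 1.3], [0.12, 2.57], [-1.44, 4.58], [0.2, 2.03], [-3.05, 3.05]. Speed limits (rad/s): [2.79, 2.79, 3.14, 3.14, 3.14, 3.14, 3.14].

### API

Orientations are given as a unit quaternion [x, y, z, w].
In Python, from cell import env, grab_frame, workorder gives the robot as it stands.
- The arm moves only by the tool send_rows, never from a script. Its argument "motion" is a list that holds one entry, the list of rows, each a list of 5 numbers: the opening, from 0 (shut) to 1 (fully open), then the shift along the tool's x, y, z in units of 0.5 m (1.0 is 0.5 m), then the turn about the tool's z in units of 45 degrees (1.0 is 45 degrees). In form: [[[hand, dx, dy, dz, turn], ...]]. A call has 1 to 8 rows; each row is the pose to reach, as a shift and turn from the pose commanded when the call began, along the tool's axes at that moment; what a row does not reach only later rows make up. A row lasts 1/10 s, in which the tool goes at most 50 mm and 8.59 degrees, less where a joint would pass 70% of its speed; a pose out of reach is approached as far as the arm can. A call with a number of a shift or a turn outside -1 to 1 is refused whole. A call with a gripper value outside its range is refused whole. The fingers move at their own pace and stop on an object; "force" is the grip in N (left out, the last holds). Time passes only in rows, so rows that repeat a pose let the fingers close. It gives the time, the measured TCP pose, the force, the opening and the grip force at its end, in the units of the state.
- env.sense(): the state, without advancing time (a new reading comes with each control period).
- grab_frame(name): name is "scene" or "top" or "wrist"; returns a dict with "color" (420x560x3 uint8, red, green, blue), "fx", "fy", "cx", "cy" (pixels), "extrinsics" (4x4, takes a point from camera to world coordinates). Camera axes: x right, y down, z forward; pixel columns grow to the right and rows downward; lengths in m; the calibration is good to about 2 mm. A picture is of the moment at which its call begins. There is no depth.
- workorder.finish_job(): hands the job in; it is judged then, once.
The state is a dict: "time": time; "qpos": joint angles; "joint_velocities": joint speeds; "tau": joint torques, N m; "tool_pos": TCP position; "ee_rot": TCP orientation; "wrist_force": force on the tool from outside, world axes, zero at the start; "moment": the same for the moment, N m; "gripper_width": opening from 0.0 (shut) to 1.0 (fully open); "gripper_force": force on a finger pad.
Only numpy, scipy, OpenCV 4.12 (cv2) and the standard library are available. Lean on these libraries where they do the work, as an engineer would, in place of code of your own. Each camera call takes 0.05 s, during which the arm holds its last target. There are 200 camera calls.

### The job

The phone frame in the drawer of the curing box is ready to cure: without lifting anything, push the drawer fully home and fold the hatch on top down flat with your fingertips, slamming neither. Once both are shut, press the start button down and let it go. Leave the phone frame lying in the drawer untouched, and leave the other things on the bench where they are.

Things in the scene. Friction and masses are not known exactly. Their poses are not given: they have to be found in the camera images.
- curing_box: white sheet-metal curing box fixed to the bench: 160 mm deep (its x), 200 mm wide (its y), top face 70 mm above the bench. Origin at the centre of its underside, on the bench, z up. -x is its front, with the drawer (this faces roughly to the robot's left); the hatch is hinged near its rear (+x) edge; the strip at +y of the top carries a small dark timer window and the start button, which project at most 21 mm above the top face.
- drawer (a joint): opening of the drawer in m: 0 = fully home, at its stop; it slides out to the box's -x and stands 0.07 to 0.105 m open at the start. About 2 N of sliding friction; it stays where it is left.
- drawer_front (a point): point on the outer face of the drawer's flat front, in the middle of its width, 50 mm above the bench (the point moves with the drawer; its axes are those of the box). The front is 190 mm wide, 6 mm thick and reaches from 10 to 64 mm above the bench; there is no handle. Shut, its outer face lies 86 mm in front of the box's origin. The tray behind it is 26 mm deep, its walls end 43 mm above the bench.
- hatch (a joint): angle of the hatch in rad: 0 = flat on the top of the box; it stands 1.3 to 1.75 open at the start (pi/2 = upright, more leans rearward). Stiff hinge: it stays at any angle and does not fall; pushing at its free edge takes 1 to 2 N.
- hatch_hinge (a point): middle of the hinge line of the hatch, which runs along the box's y, 70.5 mm above the bench, at (62, -19, 70.5) mm in the box's frame. The axes turn with the hatch: -x runs from the hinge to the free edge, z is the normal of its outer side (up when shut, to the rear of the box when upright).
- hatch_edge (a point): middle of the hatch's free edge, on the outer side. The hatch is a flat plate 128 mm from hinge to free edge, 140 mm wide and 5 mm thick, without a handle; this point lies 128 mm from the hinge line and 5 mm out along the outer normal. Axes as for hatch_hinge.
- start_button (a joint): travel of the start button in m: 0 = released, 0.005 = fully down; counts as pressed beyond 0.003. Spring: about 1.5 N to start, 5 N fully down.
- start_button_top (a point): centre of the top face of the start button: a round grey push button, 22 mm across, standing 9 mm proud of a round black housing 38 mm across, at (-26, 74, 91) mm in the box's frame. Pressed straight down.
- phone_frame: opened phone, 67x138x8 mm, lying loose and flat on the floor of the drawer's tray (floor 17 mm above the bench), its long side along the box's y. Origin at the centre of its underside.
- battery: AA-size battery, a cylinder 15 mm thick and 50 mm long, lying beyond the drawer at the far left. Loose; origin at the centre of its underside. To be left alone.
- flux_syringe: flux syringe, 19x89x19 mm, lying right of the box. Loose; origin at the centre of its underside. To be left alone.
- tape_roll: roll of masking tape lying flat, 104 mm across and 25 mm high, left of the box. Loose; origin at the centre of its underside. To be left alone.
- mug: mug, 82 mm across without its handle, 91 mm high, right of the box. Loose; origin at the centre of its underside. To be left alone.
- braid_spool: spool of desoldering braid, 52 mm across, 12 mm high, right of the box. Loose; origin at the centre of its underside. To be left alone.
- parts_box: small plastic parts box, 35x51x19 mm, left of the drawer. Loose; origin at the centre of its underside. To be left alone.

How it is judged:
On the way, in this order (a step that is already met when the one before it is completed fails the run):
1. the drawer is fully home and the hatch is flat, with the start button not pressed (value of joint drawer below 0.004 m and value of joint hatch below 0.08 rad and value of joint start_button below 0.002 m), for 0.2 s.
2. with both shut, the start button is pressed down (value of joint drawer below 0.004 m and value of joint hatch below 0.08 rad and value of joint start_button above 0.003 m), for 0.1 s.
At the end, for the whole second after the job is handed in: drawer within 4 mm of its stop, hatch within 0.08 rad of flat, start button released again (within 2 mm), phone frame at rest flat on the floor of the drawer inside the box (all of step 1 and x of phone_frame in the frame of curing_box between -0.055 and 0.04 m and z of phone_frame in the frame of curing_box below 0.022 m and angle between phone_frame's own z axis and vertical below 0.1 rad and linear speed of phone_frame below 0.02 m/s); the robot touches nothing.
It fails at once if the drawer is slammed (over 0.4 m/s) (velocity of joint drawer below -0.4 m/s).
It fails at once if the hatch is slammed or thrown (over 3 rad/s) (velocity of joint hatch below -3 rad/s).
It fails at once if the phone frame is touched or lifted (contact force between the fingers and phone_frame above 0.5 N or height (world z) of phone_frame above 0.03 m).
It fails at once if another thing on the bench is moved by more than 20 mm or lifted (distance of any of battery, flux_syringe, tape_roll, mug, braid_spool, parts_box from where it was at the start of the episode above 0.02 m).
It also fails if it takes over 59 s, if anything falls off the work surface, if the arm or the gripper's body presses on something with over 40 N, if the wrist force passes 120 N, or if a joint passes its speed limit or range.

## Working session

There is one attempt and no reset: what is moved stays moved. The work goes in short steps, Python scripts to look and compute and a tool call to move; the robot and the scene stay as the last step left them, time stands still between calls to the robot, and variables do not carry over. Pictures are saved under pics/ and viewed, at most 10 in all, crops included, and the job is handed in when it is done.

Besides the shell and the picture viewer there is one more tool, called after ">>>" as name(argument=value, ...) on one line, values as JSON. send_rows: Moves the arm, as the interface text tells. Shifts and turns lie within -1 to 1; 1 stands for 0.5 m of shift or 45 degrees of turn. Its arguments: {"type":"object","properties":{"motion":{"type":"array","items":{"type":"array","items":{"type":"array","items":{"type":"number","minimum":-1,"maximum":1}}}},"force":{"type":"number"}},"required":["motion"]}

```bash
mkdir -p pics; ls; python3 - <<'E'
from cell import env, grab_frame
import cv2, numpy as np
s=env.sense(); print({k:np.round(v,3).tolist() for k,v in s.items()})
for n in ["scene","top"]:
    f=grab_frame(n); cv2.imwrite(f"pics/{n}0.png",f["color"][:,:,::-1])
    print(n,f["fx"],f["cx"],f["cy"],np.round(f["extrinsics"],3).tolist())
E
```

```text
pics
{'time': 0.0, 'qpos': [1.261, 0.312, 0.014, 1.513, -0.004, 1.319, -0.027], 'joint_velocities': [-0.002, -0.001, 0.001, -0.001, 0.001, 0.001, 0.002], 'tau': [-0.0, -37.991, 0.146, -23.059, 0.012, 0.014, 0.0], 'tool_pos': [0.145, -0.53, 0.23], 'ee_rot': [0.991, 0.134, -0.0, -0.001], 'wrist_force': [-1.023, 0.507, 0.676], 'moment': [0.033, -0.041, 0.037], 'gripper_force': 0.0, 'gripper_width': 0.999}
scene 381.6206588031436 277.16841216513114 210.36579272505926 [[-0.729, -0.336, 0.597, -0.108], [-0.685, 0.376, -0.625, 0.668], [-0.014, -0.864, -0.504, 0.626], [0.0, 0.0, 0.0, 1.0]]
top 398.79150038713976 278.49395990412455 212.01762374978148 [[0.012, -0.987, 0.163, 0.36], [-1.0, -0.013, -0.006, 0.002], [0.008, -0.163, -0.987, 1.17], [0.0, 0.0, 0.0, 1.0]]
```

View pics/scene0.png

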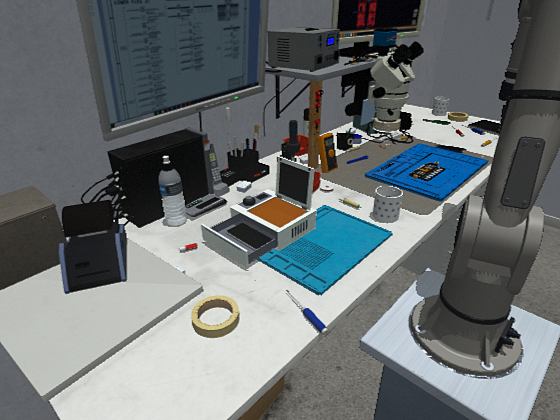

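View pics/top0.png

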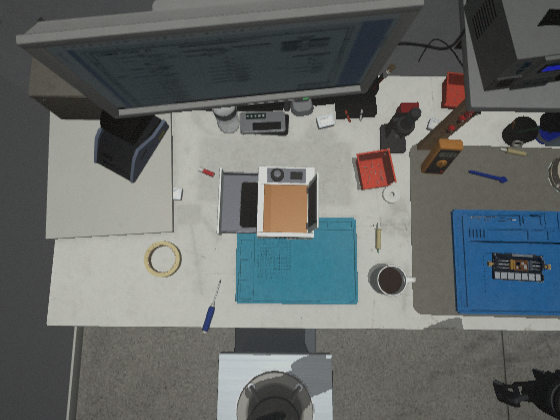

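The box is near (285,205) in the top view. Its drawer opens to the left (world +y), the hatch stands up at its right edge, and the button is on the far side at about (277,174). I'll enlarge that area.

```bash
cat > h.py <<'E'
import numpy as np, cv2
from cell import env, grab_frame
def ray(f,u,v):
    E=f["extrinsics"]; d=E[:3,:3]@np.array([(u-f["cx"])/f["fx"],(v-f["cy"])/f["fy"],1]); return E[:3,3],d
def onz(f,u,v,z):
    o,d=ray(f,u,v); return o+d*(z-o[2])/d[2]
def proj(f,p):
    E=f["extrinsics"]; c=E[:3,:3].T@(np.asarray(p)-E[:3,3]); return f["fx"]*c[0]/c[2]+f["cx"],f["fy"]*c[1]/c[2]+f["cy"]
E
python3 - <<'E'
import cv2,numpy as np
a=cv2.imread("pics/top0.png")[150:250,205:335]
b=cv2.imread("pics/scene0.png")[140:280,190:330]
cv2.imwrite("pics/c0.png",np.hstack([cv2.resize(a,(520,400),interpolation=2)]))
cv2.imwrite("pics/c1.png",cv2.resize(b,(560,560),interpolation=2))
E
```

```text
(no output)
```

View pics/c0.png

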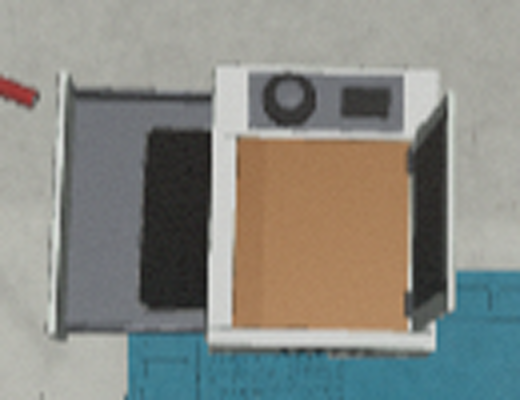

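View pics/c1.png

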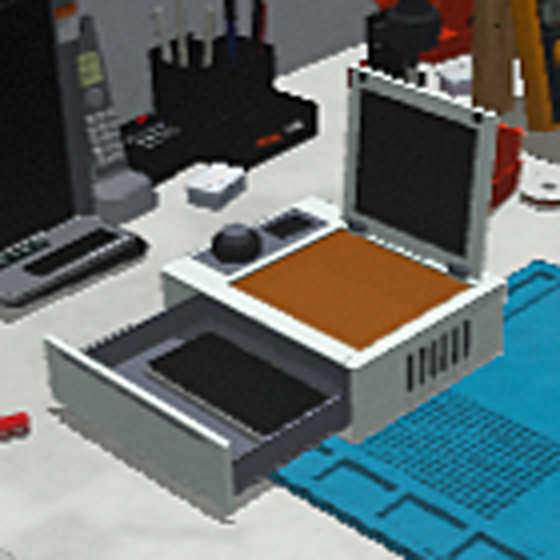

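In the 4x crop, the box top corners are at (216,67), (438,69), (434,350) and (208,347). The drawer front's outer top edge runs from (60,72) to (49,335), the button is at (289,95), and the hatch's free edge runs from (449,92) to (452,310).

```bash
python3 - <<'E'
from h import *
f=grab_frame("top"); s=grab_frame("scene")
P=lambda u,v,z:onz(f,205+u/4,150+v/4,z)
c=[P(216,67,.07),P(438,69,.07),P(434,350,.07),P(208,347,.07)]
for p in c: print("corner",p.round(4))
# box +x = from left to right; box +y = near->far
bx=(c[1]-c[0]+c[2]-c[3]); print("depth,width",np.linalg.norm(c[1]-c[0]),np.linalg.norm(c[2]-c[3]),np.linalg.norm(c[0]-c[3]),np.linalg.norm(c[1]-c[2]))
by=(c[0]-c[3]+c[1]-c[2])
a1=np.arctan2(bx[1],bx[0]); a2=np.arctan2(by[1],by[0])-np.pi/2
b=P(289,95,.091)
print("yaw",np.degrees([a1,a2]))
d=[P(60,72,.064),P(49,335,.064)]; by2=d[0]-d[1];a3=np.arctan2(by2[1],by2[0])-np.pi/2;print("front yaw",np.degrees(a3),np.linalg.norm(by2))
yaw=(a1+2*a2+2*a3)/5
R=np.array([[np.cos(yaw),-np.sin(yaw)],[np.sin(yaw),np.cos(yaw)]])
O=np.mean(c,0)[:2]; print("O",O,"yaw",np.degrees(yaw))
tb=lambda p:R.T@(np.asarray(p)[:2]-O)
print("button",b.round(4),"in box",tb(b).round(4),"expected -.026,.074")
print("front in box",[tb(p).round(4) for p in d])
# scene check
S=lambda u,v,z:onz(s,190+u/4,140+v/4,z)
print("scene btn",tb(S(237,235,.091)).round(4), "corners",[tb(S(*q,.07)).round(4) for q in [(162,268),(352,357),(505,280)]],"front",[tb(S(*q,.064)).round(4) for q in [(46,341),(232,452)]])
# hatch edge: intersect ray with box plane y const: scene corners & top
for nm,fr,pts in [("scene",s,[(190+352/4,140+70/4),(190+496/4,140+113/4)]),("top",f,[(205+449/4,150+92/4),(205+452/4,150+310/4)])]:
  for (u,v),yy in zip(pts,[.051,-.089]):
    o,dd=ray(fr,u,v); n=np.r_[R[:,1],0]; t=(yy+n[:2]@O-n@o)/(n@dd); p=o+dd*t; q=tb(p); print(nm,"edge x,z",q.round(4),p[2].round(4),"len",np.hypot(q[0]-.062,p[2]-.0705),"ang",np.arctan2(p[2]-.0705,.062-q[0]))
E
```

```text
corner [0.6714 0.0529 0.07  ]
corner [ 0.6721 -0.1052  0.07  ]
corner [ 0.4713 -0.1018  0.07  ]
corner [0.4714 0.0546 0.07  ]
depth,width 0.1581236071973901 0.15634774967217246 0.20000119319703177 0.20087365253182288
yaw [-89.89537467 -90.71262396]
front yaw -90.28374233102156 0.1888609768977864
O [ 0.57157818 -0.02486654] yaw -90.37762144854358
button [0.646  0.0008 0.091 ] in box [-0.0261  0.0743] expected -.026,.074
front in box [array([-0.1901,  0.0951]), array([-0.1898, -0.0938])]
scene btn [-0.0351  0.0618] corners [array([-0.0813,  0.0947]), array([-0.0741, -0.0915]), array([ 0.0742, -0.1032])] front [array([-0.1948,  0.0847]), array([-0.1947, -0.104 ])]
scene edge x,z [0.0784 0.051 ] 0.1891 len 0.11969402124509858 ang 1.708632071329975
scene edge x,z [ 0.0746 -0.089 ] 0.1969 len 0.12703250300827146 ang 1.6701418043354612
top edge x,z [0.0748 0.051 ] 0.1939 len 0.12408605766570038 ang 1.6739590454229172
top edge x,z [ 0.0757 -0.089 ] 0.2062 len 0.13634996215248768 ang 1.6712887973121109
```

Geometry is consistent: button at (0.646, 0.001), drawer front outer face at y≈0.165, hatch about 1.67 rad open, and box yaw about -90.4°. I'll do the hatch first, starting by going behind it with the fingers shut.

>>> send_rows(motion=[[[0, 0.49, -0.23, -0.07, 0.17], [0, 0.49, -0.23, -0.07, 0.17], [0, 0.49, -0.23, -0.07, 0.17], [0, 0.49, -0.23, -0.07, 0.17], [0, 0.49, -0.23, -0.07, 0.17], [0, 0.49, -0.23, -0.07, 0.17], [0, 0.49, -0.23, -0.07, 0.17], [0, 0.49, -0.23, -0.07, 0.17]]], force=20)

```text
time: 1.0
tool_pos: [0.3511, -0.3547, 0.2661]
ee_rot: [0.998, 0.068, -0.001, 0.0]
wrist_force: [0.0, -0.5, 0.3]
gripper_width: -0.001
gripper_force: 0.0
```

>>> send_rows(motion=[[[0, 0.447, -0.291, -0.068, 0.173], [0, 0.447, -0.291, -0.068, 0.173], [0, 0.447, -0.291, -0.068, 0.173], [0, 0.447, -0.291, -0.068, 0.173], [0, 0.447, -0.291, -0.068, 0.173], [0, 0.447, -0.291, -0.068, 0.173], [0, 0.447, -0.291, -0.068, 0.173], [0, 0.447, -0.291, -0.068, 0.173]]])

```text
time: 1.8
tool_pos: [0.5524, -0.1829, 0.2995]
ee_rot: [1.0, -0.002, -0.001, 0.001]
wrist_force: [-0.6, -0.6, -0.4]
gripper_width: 0.003
gripper_force: 0.0
```

>>> send_rows(motion=[[[0, 0, 0, 0.09, 0], [0, 0, 0, 0.18, 0], [0, 0, 0, 0.255, 0], [0, 0, 0, 0.255, 0], [0, 0, -0.04, 0.255, 0], [0, 0, -0.06, 0.255, 0], [0, 0, -0.06, 0.255, 0]]])

```text
time: 2.5
tool_pos: [0.5545, -0.1495, 0.1751]
ee_rot: [1.0, 0.0, 0.002, 0.0]
wrist_force: [0.5, 0.6, 0.1]
gripper_width: 0.0
gripper_force: 0.0
```

```bash
python3 - <<'E'
from h import *
s=env.sense();print(s["tool_pos"],s["wrist_force"])
f=grab_frame("scene"); cv2.imwrite("pics/s1.png",cv2.resize(f["color"][100:260,180:340,::-1],(600,600)))
E
```

```text
[ 0.55449532 -0.14945324  0.17508157] [0.4936048  0.60664307 0.14213759]
```

View pics/s1.png

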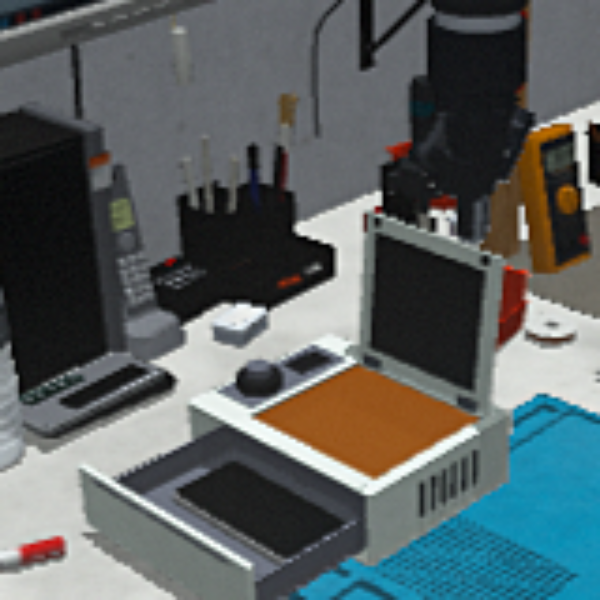

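The shut fingers stand behind the upright hatch, at about (480,215) in the crop, and clear of it. Now I'll push it over along the arc.

>>> send_rows(motion=[[[0, 0, -0.05, 0, 0], [0, 0, -0.068, 0.003, 0], [0, 0, -0.087, 0.005, 0], [0, 0, -0.104, 0.005, 0], [0, 0, -0.122, 0.006, 0], [0, 0, -0.139, 0.009, 0], [0, 0, -0.156, 0.014, 0], [0, 0, -0.172, 0.02, 0]]])

```text
time: 3.35
tool_pos: [0.5536, -0.0637, 0.1626]
ee_rot: [1.0, -0.001, 0.0, -0.0]
wrist_force: [1.2, -1.0, 0.9]
gripper_width: -0.003
gripper_force: 0.6
```

>>> send_rows(motion=[[[0, 0, -0.016, 0.007, 0], [0, 0, -0.032, 0.016, 0], [0, 0, -0.046, 0.026, 0], [0, 0, -0.06, 0.037, 0], [0, 0, -0.072, 0.049, 0], [0, 0, -0.083, 0.062, 0], [0, 0, -0.093, 0.076, 0], [0, 0, -0.102, 0.092, 0]]])

```text
time: 4.15
tool_pos: [0.5536, -0.013, 0.1161]
ee_rot: [1.0, -0.001, -0.0, -0.0]
wrist_force: [0.4, -0.3, 1.0]
gripper_width: -0.003
gripper_force: 0.5
```

>>> send_rows(motion=[[[0, 0, -0.008, 0.014, 0], [0, 0, -0.013, 0.03, 0], [0, 0, -0.018, 0.047, 0], [0, 0, -0.022, 0.064, 0], [0, 0, -0.023, 0.078, 0], [0, 0, -0.023, 0.084, 0], [0, 0, -0.023, 0.086, 0], [0, 0, -0.023, 0.086, 0]]])

```text
time: 4.95
tool_pos: [0.5533, -0.0017, 0.0755]
ee_rot: [1.0, -0.001, -0.0, 0.0]
wrist_force: [-4.7, 0.3, 11.3]
gripper_width: 0.003
gripper_force: 5.8
```

>>> send_rows(motion=[[[0, 0, 0, -0.09, 0], [0, 0, 0, -0.18, 0], [0, 0.036, -0.1, -0.25, 0], [0, 0.036, -0.2, -0.25, 0], [0, 0.036, -0.3, -0.25, 0], [0, 0.036, -0.4, -0.25, 0], [0, 0.036, -0.41, -0.25, 0], [0, 0.036, -0.41, -0.25, 0]]])

```text
time: 5.75
tool_pos: [0.5703, 0.2076, 0.1982]
ee_rot: [1.0, 0.003, -0.001, -0.001]
wrist_force: [-0.6, -0.2, -0.5]
gripper_width: -0.001
gripper_force: 0.0
```

```bash
python3 - <<'E'
from h import *
f=grab_frame("scene"); cv2.imwrite("pics/s2.png",cv2.resize(f["color"][100:300,130:330,::-1],(600,600)))
E
```

```text
(no output)
```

View pics/s2.png

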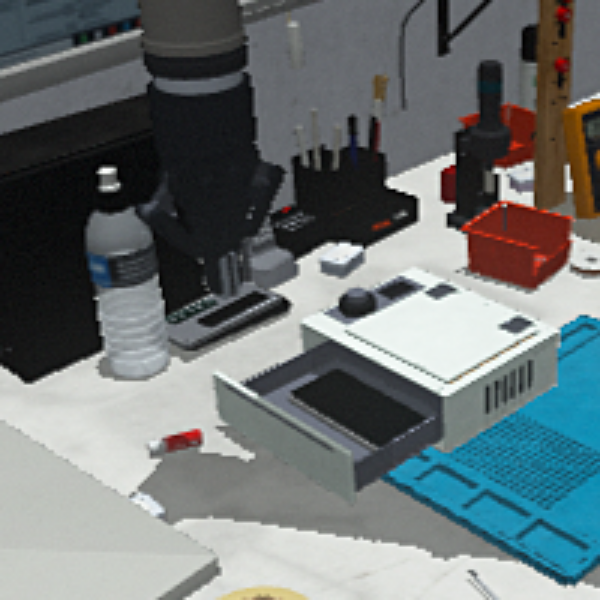

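The hatch is flat. The drawer is still open, with its front at (215–355, 380–490) in the crop, and the fingers hang above the space in front of it. Next I'll lower them and push at about 0.12 m/s.

>>> send_rows(motion=[[[0, 0, 0, 0.1, 0], [0, 0, 0, 0.2, 0], [0, 0, 0, 0.28, 0], [0, 0, 0, 0.306, 0], [0, 0, 0.02, 0.306, 0], [0, 0, 0.04, 0.306, 0], [0, 0, 0.06, 0.306, 0], [0, 0, 0.08, 0.306, 0]]])

```text
time: 6.6
tool_pos: [0.574, 0.1635, 0.0484]
ee_rot: [1.0, -0.001, 0.003, -0.001]
wrist_force: [-0.1, 2.7, 0.6]
gripper_width: 0.001
gripper_force: 1.4
```

>>> send_rows(motion=[[[0, 0, 0.02, 0, 0], [0, 0, 0.04, 0, 0], [0, 0, 0.06, 0, 0], [0, 0, 0.08, 0, 0], [0, 0, 0.1, 0, 0], [0, 0, 0.12, 0, 0], [0, 0, 0.135, 0, 0], [0, 0, 0.15, 0, 0]]])

```text
time: 7.4
tool_pos: [0.5715, 0.0871, 0.0456]
ee_rot: [1.0, -0.001, -0.0, 0.0]
wrist_force: [0.3, 2.8, 1.7]
gripper_width: 0.002
gripper_force: 1.3
```

>>> send_rows(motion=[[[0, 0, 0.01, 0, 0], [0, 0, 0.016, 0, 0], [0, 0, 0.022, 0, 0], [0, 0, 0.026, 0, 0], [0, 0, 0.028, 0, 0], [0, 0, 0.028, 0, 0]]])

```text
time: 8.0
tool_pos: [0.5713, 0.0753, 0.0456]
ee_rot: [1.0, -0.0, -0.0, -0.001]
wrist_force: [-1.0, 4.6, 0.1]
gripper_width: 0.003
gripper_force: 2.3
```

>>> send_rows(motion=[[[0, 0, 0.003, 0, 0], [0, 0, 0.006, 0, 0], [0, 0, 0.008, 0, 0], [0, 0, 0.008, 0, 0], [0, 0, 0.008, 0, 0]]])

```text
time: 8.5
tool_pos: [0.5713, 0.0752, 0.0457]
ee_rot: [1.0, 0.001, -0.0, -0.003]
wrist_force: [-0.0, 9.4, -0.9]
gripper_width: -0.002
gripper_force: 4.7
```

The force rose with no further travel, so the drawer is at its stop. Back off, rise, and move over the button.

>>> send_rows(motion=[[[0, 0, -0.04, 0, 0], [0, 0, -0.06, 0, 0], [0, 0, -0.06, -0.1, 0], [0, 0, -0.06, -0.2, 0], [0, 0, -0.06, -0.25, 0], [0, 0.08, 0.02, -0.25, 0], [0, 0.15, 0.1, -0.25, 0], [0, 0.15, 0.142, -0.25, 0]]])

```text
time: 9.3
tool_pos: [0.6493, -0.0072, 0.1702]
ee_rot: [1.0, -0.003, 0.001, 0.003]
wrist_force: [-1.0, -0.6, -0.6]
gripper_width: 0.007
gripper_force: 0.0
```

```bash
python3 - <<'E'
from h import *
s=env.sense();print(s["tool_pos"],s["wrist_force"])
f=grab_frame("scene"); w=grab_frame("wrist")
print("btn in wrist",proj(w,[.646,.001,.091]),"tcp",proj(w,s["tool_pos"]))
cv2.imwrite("pics/s3.png",np.hstack([cv2.resize(f["color"][140:280,170:310,::-1],(400,400)),cv2.resize(w["color"][:,:,::-1],(400,300)).copy() if 0 else cv2.copyMakeBorder(cv2.resize(w["color"][:,:,::-1],(400,300)),0,100,0,0,0)]))
E
```

```text
[ 0.6492691  -0.00720705  0.17022946] [-1.03267222 -0.64053602 -0.63149983]
btn in wrist (np.float64(255.04592180665884), np.float64(222.01981381370024)) tcp (np.float64(261.5894472772394), np.float64(263.698317685638))
```

View pics/s3.png

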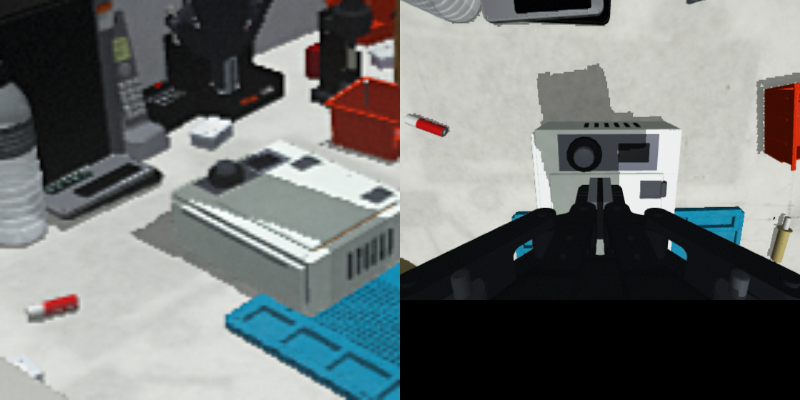

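Everything is shut and the other objects are undisturbed. In the wrist view the button appears at about (257,215), against a predicted (255,222), so it is within a few mm. I'll settle above it, then lower.

>>> send_rows(motion=[[[0, 0, 0, 0.07, 0], [0, 0, 0, 0.12, 0], [0, 0, 0, 0.13, 0], [0, 0, 0, 0.13, 0], [0, 0, 0, 0.13, 0]]])

```text
time: 9.9
tool_pos: [0.6476, -0.0012, 0.1073]
ee_rot: [1.0, -0.001, 0.001, 0.0]
wrist_force: [-0.5, -0.0, 1.0]
gripper_width: -0.001
gripper_force: 0.0
```

>>> send_rows(motion=[[[0, 0, -0.003, 0.015, 0], [0, 0, -0.003, 0.027, 0], [0, 0, -0.003, 0.034, 0], [0, 0, -0.003, 0.039, 0], [0, 0, -0.003, 0.043, 0], [0, 0, -0.003, 0.045, 0], [0, 0, -0.003, 0.045, 0], [0, 0, -0.003, 0.045, 0]]])

```text
time: 10.7
tool_pos: [0.647, 0.0007, 0.0861]
ee_rot: [1.0, -0.001, 0.001, 0.0]
wrist_force: [-4.2, -0.4, 11.4]
gripper_width: -0.003
gripper_force: 5.8
```

The button bottomed out: 4.9 mm of travel at 11 N. Release and retreat.

>>> send_rows(motion=[[[0, 0, 0, 0, 0], [0, 0, 0, -0.03, 0], [0, 0, 0, -0.1, 0], [0, 0, 0, -0.2, 0], [0, 0, 0, -0.26, 0], [0, 0, 0, -0.26, 0], [0, 0, 0, -0.26, 0], [0, 0, 0, -0.26, 0]]])

```text
time: 11.5
tool_pos: [0.6456, -0.0, 0.2115]
ee_rot: [1.0, -0.001, -0.002, 0.0]
wrist_force: [-0.0, -0.7, -0.3]
gripper_width: 0.001
gripper_force: 0.0
```

```bash
python3 - <<'E'
from h import *
f=grab_frame("scene"); cv2.imwrite("pics/s4.png",cv2.resize(f["color"][140:280,170:310,::-1],(560,560)))
E
```

```text
(no output)
```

View pics/s4.png

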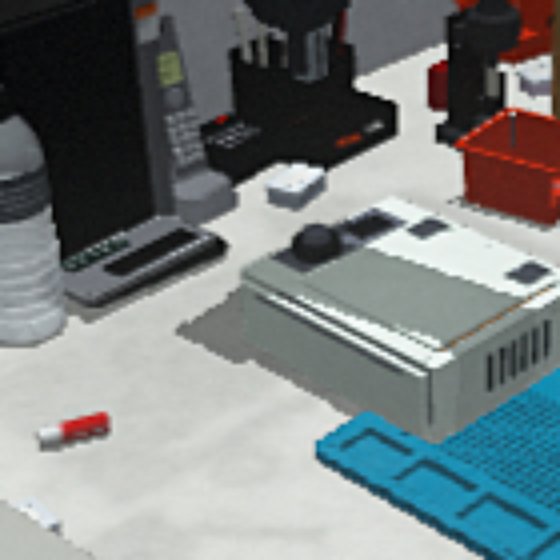

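The drawer is flush, the hatch is flat, the button at (317,243) stands up again, and the arm is clear.

```bash
python3 -c "
from cell import workorder
print(workorder.finish_job())"
```

```text
the job is handed in; nothing more can be done
None
```

The drawer is pushed home, the hatch is folded flat, and the start button was pressed and released; the job was handed in at about 11.6 s, and no verdict was returned.

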